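# Register a cube camera on its mount plate in the assembly jig

## Robot

A 6-joint arm with a two-finger parallel gripper is mounted at the origin on a cart in front of the work surface, level with it; the furniture and walls round the work are solid. World frame = base frame: x ahead of the robot, y to its left, z up, the work surface at z = 0. Lengths are in mm, angles in rad, forces in N, time in s.
With the tool pointing down it reaches from about 350 to 775 mm from the base axis. Payload 7.3 kg.
Tool frame: the origin (TCP) lies between the finger pads; the fingertips stand 25 mm ahead of it and the grasp point (between the pads) lies 6 mm ahead of it; z points along the fingers, y is the line along which they close (so a half turn about z gives the same grasp; the last joint's range is limited). The gripper opens to 92 mm and grips with 3 to 60 N. Pads are 19 mm wide; open, the fingers measure 130 mm over their backs; the gripper's body (75 mm by 190 mm) begins 47 mm behind the grasp point.
Start: joints at [-1.339, 0.342, 1.524, -0, 1.275, -0.146], TCP at [193.683, -487.985, 251.741] pointing down, gripper open.
Joint ranges: [-2.53, 2.53], [-0.77, 2.02], [0.04, 2.7], [-1, 4.14], [0.28, 2.66], [-3.11, 3.11]. Speed limits (rad/s): [2.57, 2.57, 3.14, 3.14, 3.14, 3.14].

## Interface

Orientations are given as [roll, pitch, yaw] about the fixed x, y, z axes, in that order (R = Rz(yaw) Ry(pitch) Rx(roll)).
In Python, from plant import bot gives the robot as it stands.
- The arm moves only by the tool play_rows, never from a script. Its argument "commands" is a list of rows, each an object of numbers: "x", "y", "z": the shift along the tool's x, y, z in m; "twist": the turn about the tool's z in degrees. In form: [{"x": .., "y": .., "z": .., "twist": ..}, ...]. A call has exactly 8 rows; each row is the pose to reach, as a shift and turn from the pose commanded when the call began, along the tool's axes at that moment; what a row does not reach only later rows make up. A row lasts 1/10 s, in which the tool goes at most 50 mm and 8.59 degrees, less where a joint would pass 70% of its speed; a pose out of reach is approached as far as the arm can. A call with a gripper value outside its range is refused whole. "jaw" is the closure, from 0 (fully open) to 1 (shut), set as the call begins (left out, the last holds). The fingers move at their own pace and stop on an object; the grip force is fixed at half the most. Time passes only in rows, so rows that repeat a pose let the fingers close, or fill a call up. It gives the time, the measured TCP pose, the force, the opening and the grip force at its end, in the units of the state.
- bot.get_obs(): the state, without advancing time (a new reading comes with each control period).
- bot.capture(name): name is "scene" or "top"; returns a dict with "pixels" (420x560x3 uint8, red, green, blue), "fx", "fy", "cx", "cy" (pixels), "k1" (the pictures are not rectified: a ray, as slopes to the right and down, at radius r is drawn at 1 + k1 r^2 times it, then the intrinsics apply), "eye" and "rotation" of the camera in the world. Camera axes: x right, y down, z forward; pixel columns grow to the right and rows downward; lengths in mm; the calibration is good to about 2 mm. A picture is of the moment at which its call begins. There is no depth.
- bot.close_job(): hands the job in; it is judged then, once.
The state is a dict: "time": time; "joint_positions": joint angles; "dq": joint speeds; "tau": joint torques, N m; "tool_pos": TCP position; "tcp_rot": TCP orientation; "contact_force": force on the tool from outside, world axes, zero at the start; "moment": the same for the moment, N m; "grip_width": finger opening in mm; "finger_force": force on a finger pad.
Only numpy, scipy, OpenCV 4.12 (cv2) and the standard library are available. Lean on these libraries where they do the work, as an engineer would, in place of code of your own. Each camera call takes 0.05 s, during which the arm holds its last target. There are 200 camera calls.

## Task

Lower the aluminium mount plate over the assembly jig's two dowel pins until it lies flush on the deck. Then stand the black cube camera upright on the plate, side screw away from the left fence, and press it into the corner so that it touches both fences at once, squarely; finish while you are still holding it pressed there, ready for its screw to be driven from below. Do not push hard on the fences, and leave the other things on the bench where they are.

Things in the scene. Friction and masses are not known exactly. Their poses are not given: they have to be found in the camera images.
- jig: Fixed dark steel jig, deck 170 x 112 x 10 mm on four 22 mm feet, deck top 32 mm over the blue-grey work mat. Origin on the mat under the middle of the plate's seat; deck spans x -76..94, y -50..62 mm. z up; x runs along the two pins to the far fence, y to the left fence. Steel pins: 8 mm diameter, 14 mm high over the deck, upper 4 mm tapered, at x -48 and +4, y 0. Rigid.
- jig_seat (a point): Point on the deck's top where the middle of the plate's underside belongs (jig x 0, y 0, z 32 mm); axes as the jig.
- jig_corner (a point): Point where the faces of the two fences would meet, at the height of the seated plate's top (jig x 62, y 24, z 42 mm); axes as the jig. The camera goes to the -x, -y side of it.
- fence_far: Aluminium fence on the jig, 40 mm long (jig y -23..17), top 24 mm over the deck, 14 mm over the seated plate; 9 mm thick with a foot and screws behind it. Origin at the foot of its face, on the deck, at jig x 62, y -3, z 32 mm; the face looks to jig -x. Axes as the jig. Rigid.
- fence_left: Aluminium fence on the jig, 32 mm long (jig x 22..54), top 24 mm over the deck, 14 mm over the seated plate. Origin at the foot of its face, on the deck, at jig x 38, y 24, z 32 mm; the face looks to jig -y. Its own x axis points along jig +y. Rigid.
- mount_plate: Loose aluminium plate 120 (x) x 44 (y) x 10 (z) mm, 0.14 kg, flat on the blue-grey mat at the right. Origin: centre of underside. Dowel holes 9.2 mm at x -48 and +4, y 0; screw hole (7 mm) at x 42, y 2. Its +x end goes to the far fence; at the start its x is within 0.9 rad of the jig's. Seated it ends 2 mm short of both fences. Grip across its width at x -40..-5, where the jig leaves room.
- camera: Loose black camera, 0.11 kg, upright on the green mat (2 mm high) at the left. Body 39 x 39 x 40 mm, lens ring on top (46 in all). Origin on the underside: faces at x -19.3, +19.7, y -17.5, +21.5 mm; a small screw sticks out 3 mm on the -y face. Home: +x face on the far fence, +y face on the left one, origin near jig x 42, y 2.5, z 42 mm. Starts within 0.9 rad. Grip across x, above the fences.
- objective: Bystander: white microscope objective on a red cap, 33 mm across, 50 mm high, at the back right; origin under its centre.
- cleaner: Bystander: squeeze bottle with a blue cap, 36 mm across, 95 mm high, at the back right; origin under its centre.
- eyepiece: Bystander: black eyepiece, 39 mm across, 49 mm high, at the back right; origin under its centre.
- hex_key: Bystander: grey hexagon key, 29 x 76 x 6 mm, lying to the right of the jig; origin under its centre.
- dust_cap: Bystander: black dust cap, 54 mm across, 15 mm high, on the left by the mat; origin under its centre.
- notes: Bystander: note block, 96 x 69 x 10 mm, near the right front edge; origin under its centre.
- parts_cabinet: Fixed grey drawer cabinet, 149 x 190 mm, 168 mm high, one drawer standing open towards the green mat, placed between the green mat and the blue-grey mat: pass above or in front of it. Origin under its centre.

How it is judged (in metres and radians):
On the way, in this order (a step that is already met when the one before it is completed fails the run):
1. the mount plate is over both pins and lies flush on the jig's deck (horizontal distance between mount_plate and jig_seat below 0.003 m and z of mount_plate in the frame of jig_seat below 0.0015 m and angle between the x axis of mount_plate and the x axis of jig, either way round below 0.06 rad and angle between mount_plate's own z axis and vertical below 0.025 rad), for 0.2 s.
2. the camera stands on the plate and touches both fences at once (z of camera in the frame of jig_corner below 0.0025 m and contact force between camera and fence_far above 1 N and contact force between camera and fence_left above 1 N), for 0.2 s.
At the end, for the whole second after the job is handed in: Plate over both pins, flush on the deck within 1.5 mm; the fingers still hold the upright camera on it (within 2.5 mm of the plate's top), square to the jig within 0.05 rad and at rest, its +x face pressing the far fence and its +y face the left fence with more than 1 N each (all of step 1 and all of step 2 and contact force between the fingers and camera above 1 N and z of camera in the frame of jig_corner above -0.002 m and x of camera in the frame of jig_corner above -0.0225 m and y of camera in the frame of jig_corner between -0.0245 and -0.019 m and angle between the x axis of camera and the x axis of jig, either way round below 0.05 rad and angle between camera's own z axis and vertical below 0.06 rad and linear speed of camera below 0.01 m/s); the arm keeps its last pose, push and grip.
It fails at once if the camera is pushed against a fence with more than 45 N (contact force between camera and fence_far above 45 N or contact force between camera and fence_left above 45 N).
It fails at once if a bystander (objective, bottle, eyepiece, hexagon key, dust cap, note block) is moved by more than 20 mm (distance of any of objective, cleaner, eyepiece, hex_key, dust_cap, notes from where it was at the start of the episode above 0.02 m).
It also fails if it takes over 72 s, if anything falls off the work surface, if the arm or the gripper's body presses on something with over 40 N, if the wrist force passes 120 N, or if a joint passes its speed limit or range.

## Working session

There is one attempt and no reset: what is moved stays moved. The work goes in short steps, Python scripts to look and compute and a tool call to move; the robot and the scene stay as the last step left them, time stands still between calls to the robot, and variables do not carry over. Pictures are saved under pics/ and viewed, at most 10 in all, crops included, and the job is handed in when it is done.

Besides the shell and the picture viewer there is one more tool, called after "Call:" as name([rows], argument=value, ...), one row to a line, values as JSON. play_rows: Moves the arm, as the interface text tells. Its arguments: {"type":"object","properties":{"commands":{"type":"array"},"jaw":{"type":"number"}},"required":["commands"]}

```bash
ls; mkdir -p pics; cat > h.py <<'E'
import numpy as np, cv2
from plant import bot
def cap(n,f=None):
    c=bot.capture(n)
    if f: cv2.imwrite('pics/'+f,cv2.cvtColor(np.array(c['pixels']),cv2.COLOR_RGB2BGR))
    return c
def K(c): return np.array([[c['fx'],0,c['cx']],[0,c['fy'],c['cy']],[0,0,1.]]),np.array([c['k1'],0,0,0,0])
def rays(c,uv):
    # exact inverse of 1+k1 r^2 via cv2
    k,d=K(c); uv=np.array(uv,float).reshape(-1,1,2)
    n=cv2.undistortPointsIter(uv,k,d,None,None,(3,50,1e-9)).reshape(-1,2)
    return np.c_[n,np.ones(len(n))]@np.array(c['rotation']).T
def onz(c,uv,z):
    r=rays(c,uv); e=np.array(c['eye'],float)
    return e+r*((z-e[2])/r[:,2])[:,None]
def proj(c,p):
    k,d=K(c); q=(np.array(p,float).reshape(-1,3)-np.array(c['eye']))@np.array(c['rotation'])
    return cv2.projectPoints(q.reshape(-1,1,3),np.zeros(3),np.zeros(3),k,d)[0].reshape(-1,2)
E
python3 - <<'E'
from h import *
for n in('scene','top'):
    c=cap(n,n+'0.png'); print({k:np.round(v,3).tolist() for k,v in c.items() if k!='pixels'})
print(bot.get_obs())
E
```

```text
pics
{'fx': 451.373, 'fy': 451.373, 'cx': 271.474, 'cy': 210.215, 'k1': 0.008, 'eye': [-160.242, 626.741, 771.89], 'rotation': [-2.225, 0.02, -2.309]}
{'fx': 411.774, 'fy': 411.774, 'cx': 281.796, 'cy': 209.028, 'k1': -0.115, 'eye': [424.939, 5.938, 1336.189], 'rotation': [-3.056, 0.018, -1.576]}
{'time': 0.1, 'joint_positions': array([-1.33901738e+00,  3.42641051e-01,  1.52489011e+00,  6.64057272e-07,
        1.27542490e+00, -1.46005205e-01]), 'dq': array([-0.00026847, -0.00287376, -0.00298757, -0.00158761, -0.00125239,
        0.00144469]), 'tau': array([ 1.76458303e-03, -4.32003450e+01, -2.44694209e+01,  7.17797340e-02,
        5.26439014e-02, -5.60283740e-05]), 'tool_pos': array([ 193.59579355, -487.65434591,  251.1316266 ]), 'tcp_rot': array([-3.14024385e+00, -1.98985780e-04,  3.77783823e-01]), 'contact_force': array([ 0.18768868, -0.2372705 , -0.13150193]), 'moment': array([-0.02395213,  0.03038998,  0.00464677]), 'finger_force': 0.0, 'grip_width': 92.06823389989898}
```

Rotation is roll/pitch/yaw; I'll convert it.

```bash
python3 - <<'E'
s=open('h.py').read()
s=s.replace("    return c\n","    from scipy.spatial.transform import Rotation as R\n    c['rotation']=R.from_euler('xyz',c['rotation']).as_matrix()\n    return c\n",1)
open('h.py','w').write(s)
E
```

```text
(no output)
```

View pics/scene0.png

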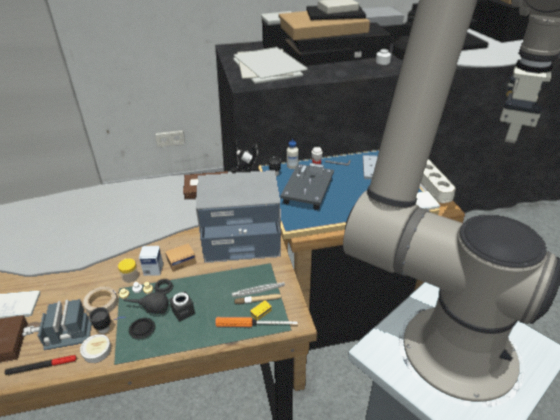

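View pics/top0.png

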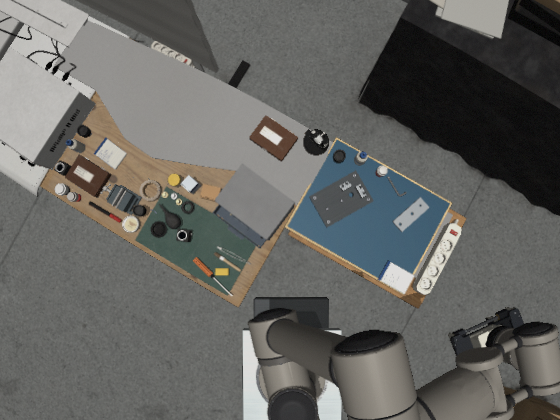

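The top view shows the jig at about (342,199), the plate at (410,214), the camera at (184,236) and the cabinet at (255,203). Next I'll enlarge crops.

```bash
python3 - <<'E'
import cv2,numpy as np
t=cv2.imread('pics/top0.png');s=cv2.imread('pics/scene0.png')
r=lambda im,x,y,w,h,f:cv2.resize(im[y:y+h,x:x+w],(int(w*f),int(h*f)),interpolation=cv2.INTER_CUBIC)
cv2.imwrite('pics/c1.png',r(t,295,140,160,120,5))
a=r(t,140,195,80,60,5);b=r(s,270,140,80,60,5);d=r(s,130,270,80,60,5)
cv2.imwrite('pics/c2.png',np.vstack([np.hstack([a,d]),np.hstack([b,b*0])]))
E
```

```text
(no output)
```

View pics/c1.png

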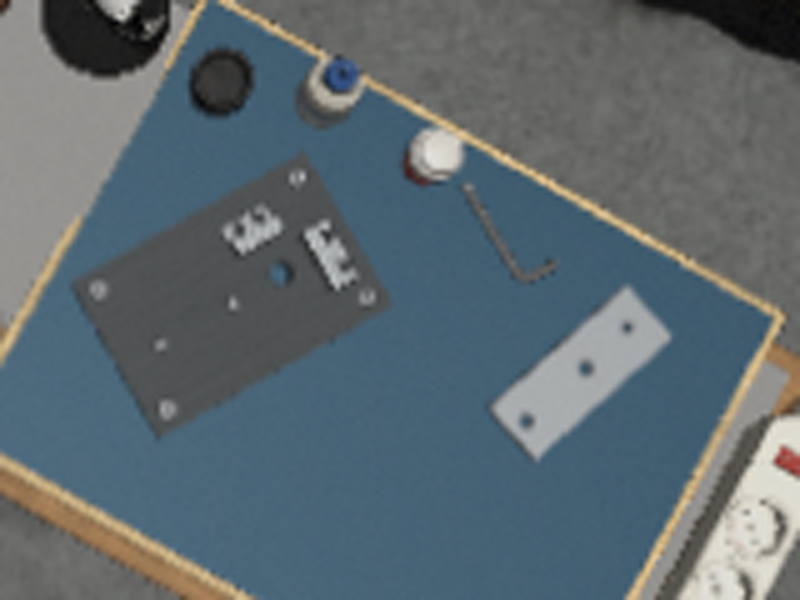

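View pics/c2.png

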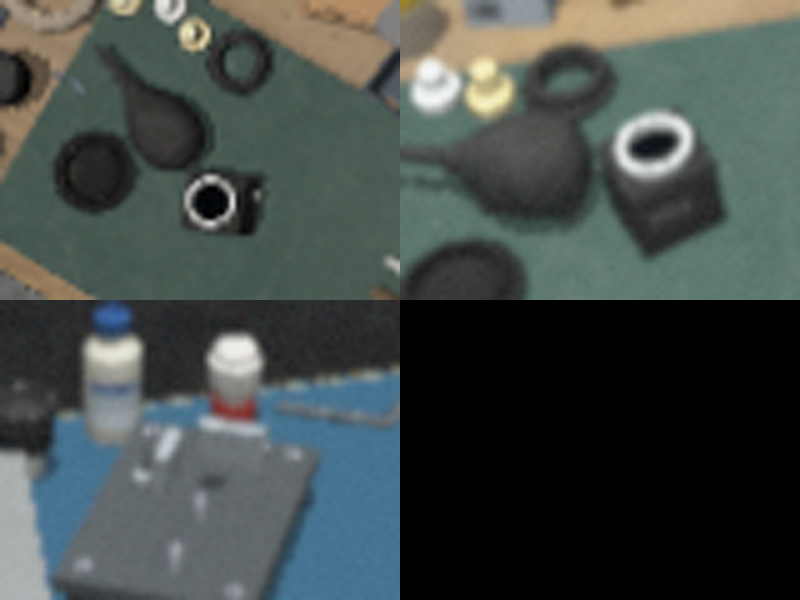

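```bash
cat > m.py <<'E'
from h import *
def blob(mask,seed):
    n,l,st,ce=cv2.connectedComponentsWithStats(mask.astype(np.uint8)); 
    k=l[int(seed[1]),int(seed[0])]; return (l==k)
def rect(c,mask,z):
    ct=max(cv2.findContours(mask.astype(np.uint8),cv2.RETR_EXTERNAL,cv2.CHAIN_APPROX_NONE)[0],key=len).reshape(-1,2)
    w=onz(c,ct,z)[:,:2].astype(np.float32)
    r=cv2.minAreaRect(w); return r
def cents(c,mask,box,z,mn=1):
    u0,v0,u1,v1=box; n,l,st,ce=cv2.connectedComponentsWithStats(mask[v0:v1,u0:u1].astype(np.uint8))
    return [(np.round(ce[i]+[u0,v0],1).tolist(),int(st[i,4]),np.round(onz(c,[ce[i]+[u0,v0]],z)[0,:2],1).tolist()) for i in range(1,n) if st[i,4]>=mn]
E
python3 - <<'E'
from m import *
c=cap('top'); p=c['pixels'].astype(int); cr=lambda u,v:((u+.5)/5-.5+295,(v+.5)/5-.5+140)
for n,(u,v) in dict(plate=(570,390),deck=(150,310),mat=(500,500)).items():
    a,b=cr(u,v);print(n,p[int(b),int(a)])
g=p.sum(2)/3; sat=p.max(2)-p.min(2)
pm=blob((g>115)&(sat<40),cr(560,390)); print('plate',rect(c,pm,11),pm.sum())
dm=blob((sat<25)&(g<100)&(g>40),cr(130,310)); dm=cv2.morphologyEx(dm.astype(np.uint8),cv2.MORPH_OPEN,np.ones((3,3)))>0
print('deck',rect(c,dm,33),dm.sum())
Z=lambda L,z:np.round(onz(c,[cr(*q) for q in L],z)[:,:2],1).tolist()
print('deck corners',Z([(305,153),(392,304),(158,438),(71,284)],33))
print('pins',Z([(160,345),(234,302)],41))
print('deckscrews',Z([(298,178),(367,297),(168,409),(98,290)],34))
print('plate corners',Z([(628,286),(672,336),(538,461),(490,408)],11)); print('holes',Z([(527,421),(586,368),(628,327)],11))
# subpixel
gf=g
def wc(uv,r,sgn):
    a,b=cr(*uv);a,b=int(round(a)),int(round(b));w=gf[b-r:b+r+1,a-r:a+r+1]; e=np.r_[w[0],w[-1],w[:,0],w[:,-1]];w=np.clip(sgn*(w-np.median(e)),0,None);w[w<.25*w.max()]=0
    y,x=np.mgrid[-r:r+1,-r:r+1];return (a+(w*x).sum()/w.sum(),b+(w*y).sum()/w.sum())
P=[wc(q,2,1) for q in[(160,345),(234,302)]];S=[wc(q,3,1) for q in[(298,178),(367,297),(168,409),(98,290)]]
H=[wc(q,3,-1) for q in[(527,421),(586,368),(628,327)]]
print('pins',onz(c,P,41)[:,:2]);print('scr',onz(c,S,34)[:,:2]);print('holes',onz(c,H,11)[:,:2])
a=lambda u,v:(140+(u+.5)/5-.5,195+(v+.5)/5-.5)
print('ring',onz(c,[a(210,200)],48)[0],'screw',onz(c,[a(259,196)],24)[0], 'bodyedges',onz(c,[a(185,228),a(184,168),a(254,234),a(265,175)],42))
b=lambda u,v:(130+(u-400+.5)/5-.5,270+(v+.5)/5-.5)
s=cap('scene');print('scene ring',onz(s,[b(653,145)],48),'body top corners',onz(s,[b(605,178),b(643,208),b(716,166)],42),'bot',onz(s,[b(650,256),b(726,216)],2))
sj=lambda u,v:(270+(u+.5)/5-.5,140+(v-300+.5)/5-.5)
print('scene pins top',onz(s,[sj(176,543),sj(201,494)],46),'scr',onz(s,[sj(295,453),sj(235,591),sj(83,563)],34))
E
```

```text
plate [167 172 173]
deck [80 82 84]
mat [ 70  99 118]
plate ((519.6375122070312, -390.2750549316406), (46.613487243652344, 123.49180603027344), 40.432987213134766) 517
deck ((570.0726928710938, -160.021240234375), (113.72837829589844, 173.7224578857422), 28.937910079956055) 1667
deck corners [[660.4, -208.7], [562.6, -262.2], [478.4, -111.5], [576.8, -57.5]]
pins [[536.7, -112.8], [563.7, -160.1]]
deckscrews [[644.0, -203.7], [567.1, -246.1], [496.6, -118.0], [572.7, -74.6]]
plate corners [[575.8, -422.8], [542.8, -450.9], [462.3, -359.6], [496.9, -329.1]]
holes [[488.3, -353.1], [522.4, -393.0], [548.9, -421.8]]
pins [[ 537.12970324 -113.1121734 ]
 [ 562.91320641 -159.67205745]]
scr [[ 644.67252674 -203.29010085]
 [ 566.82991572 -246.09188096]
 [ 496.59957753 -117.34359953]
 [ 573.23274163  -74.87034631]]
holes [[ 486.17238401 -350.96789982]
 [ 522.38091075 -393.36816431]
 [ 548.83434811 -421.17203296]]
ring [456.88258889 345.63872123  48.        ] screw [459.96420671 319.9330986   24.        ] bodyedges [[439.29760096 363.19445305  42.        ]
 [477.4197737  364.33486557  42.        ]
 [435.43673644 318.60514389  42.        ]
 [472.78619071 311.90177325  42.        ]]
scene ring [[455.06624925 347.12039486  48.        ]] body top corners [[458.64783976 369.57487763  42.        ]
 [434.00598156 366.75972341  42.        ]
 [432.00075345 331.83237229  42.        ]] bot [[442.27482313 364.72585104   2.        ]
 [437.94878276 328.58347378   2.        ]]
scene pins top [[ 560.95218676 -136.60374499   46.        ]
 [ 585.82747758 -182.75692072   46.        ]] scr [[ 589.84874657 -269.31270998   34.        ]
 [ 517.40863839 -139.28171869   34.        ]
 [ 595.46536658  -97.14181457   34.        ]]
```

The two views agree at the camera. They differ by about 24 mm at the jig, so the blue mat's height must be off z=0. I'll triangulate.

```bash
cat >> m.py <<'E'
def tri(c1,u1,c2,u2):
    e1,e2=np.array(c1['eye']),np.array(c2['eye']);a,b=rays(c1,[u1])[0],rays(c2,[u2])[0]
    a/=np.linalg.norm(a);b/=np.linalg.norm(b)
    t=np.linalg.lstsq(np.c_[a,-b],e2-e1,rcond=None)[0];p,q=e1+t[0]*a,e2+t[1]*b
    return np.round((p+q)/2,1),round(float(np.linalg.norm(p-q)),1)
E
python3 - <<'E'
from m import *
c=cap('top');s=cap('scene')
cr=lambda u,v:((u+.5)/5-.5+295,(v+.5)/5-.5+140)
sj=lambda u,v:(270+(u+.5)/5-.5,140+(v-300+.5)/5-.5)
a=lambda u,v:(140+(u+.5)/5-.5,195+(v+.5)/5-.5);b=lambda u,v:(130+(u-400+.5)/5-.5,270+(v+.5)/5-.5)
for n,u,v in [('pin-48',cr(161,344),sj(177,556)),('pin4',cr(234,302),sj(201,505)),('scr R',cr(367,297),sj(295,453)),('scr F',cr(168,409),sj(235,591)),('scr L',cr(98,290),sj(83,563)),('corner',cr(392,304),sj(318,452)),('white top',cr(437,152),sj(236,342)),('bluecap',cr(341,73),sj(112,312))]:
    print(n,*tri(c,u,s,v))
print('ring',*tri(c,a(210,200),s,b(653,145)))
E
```

```text
pin-48 [ 535.7 -111.4   62.1] 0.5
pin4 [ 561.7 -157.3   61.7] 0.5
scr R [ 565.1 -241.    57.8] 1.6
scr F [ 495.7 -115.4   57.3] 0.9
scr L [570.  -72.9  58.8] 0.3
corner [ 561.2 -257.5   53. ] 1.9
white top [ 652.8 -282.9   79.5] 1.5
bluecap [ 696.7 -219.2  107.5] 1.4
ring [456.9 346.2  45.8] 0.0
```

```bash
cat >> m.py <<'E'
def go(x,y,z,yaw):
    o=bot.get_obs();t=np.array(o['tool_pos']);q=o['tcp_rot'][2];d=np.array([x,y,z])-t;C,S=np.cos(q),np.sin(q)
    tw=(np.degrees(q-yaw)+180)%360-180
    print('MOVE x %.4f y %.4f z %.4f twist %.2f'%((C*d[0]+S*d[1])/1e3,(S*d[0]-C*d[1])/1e3,-d[2]/1e3,tw),'now',np.round(t,1),np.round(o['tcp_rot'],4),'F',np.round(o['contact_force'],1),'w',round(float(o['grip_width']),2),'ff',o['finger_force'],'t',round(o['time'],2))
E
python3 - <<'E'
from m import *
zm=24
c=cap('top'); p=c['pixels'].astype(int); cr=lambda u,v:((u+.5)/5-.5+295,(v+.5)/5-.5+140)
g=p.sum(2)/3; sat=p.max(2)-p.min(2)
def wc(uv,r,sgn):
    a,b=cr(*uv);a,b=int(round(a)),int(round(b));w=g[b-r:b+r+1,a-r:a+r+1]; e=np.r_[w[0],w[-1],w[:,0],w[:,-1]];w=np.clip(sgn*(w-np.median(e)),0,None);w[w<.25*w.max()]=0
    y,x=np.mgrid[-r:r+1,-r:r+1];return (a+(w*x).sum()/w.sum(),b+(w*y).sum()/w.sum())
from scipy.spatial.transform import Rotation as R
def fit(M,W):
    M=np.array(M,float);W=np.array(W)[:,:2];m0,w0=M.mean(0),W.mean(0);A=(M-m0).T@(W-w0)
    a=np.arctan2(A[0,1]-A[1,0],A[0,0]+A[1,1]);r=np.array([[np.cos(a),-np.sin(a)],[np.sin(a),np.cos(a)]])
    t=w0-r@m0; print('pose',t,'yaw',a,'res',np.round(W-(M@r.T+t),1).tolist()); return t,a
P=onz(c,[wc(q,2,1) for q in[(160,345),(234,302)]],zm+40)
C=onz(c,[cr(*q) for q in[(305,153),(392,304),(158,438),(71,284)]],zm+32)
fit([(94,62),(94,-50),(-76,-50),(-76,62)],C); fit([(-48,0),(4,0)],P)
fit([(94,62),(94,-50),(-76,-50),(-76,62),(-48,0),(4,0)],np.r_[C,P])
H=onz(c,[wc(q,3,-1) for q in[(527,421),(586,368),(628,327)]],zm+10)
D=onz(c,[cr(*q) for q in[(628,286),(672,336),(538,461),(490,408)]],zm+10)
fit([(60,22),(60,-22),(-60,-22),(-60,22)],D);fit([(-48,0),(4,0),(42,2)],H)
t,a=fit([(60,22),(60,-22),(-60,-22),(-60,22),(-48,0),(4,0),(42,2)],np.r_[D,H])
pm=blob((g>115)&(sat<40),cr(560,390)); print('plate',rect(c,pm,zm+10))
G=t-22*np.array([np.cos(a),np.sin(a)]);print('grip',G)
go(*G,110,a)
E
```

```text
pose [ 557.38043542 -152.0817349 ] yaw -1.0654196740801896 res [[-0.9, -0.6], [1.0, 1.0], [0.6, 0.4], [-0.7, -0.8]]
pose [ 558.44973744 -153.08910172] yaw -1.0650197589742048 res [[-0.1, 0.1], [0.1, -0.1]]
pose [ 557.73384916 -152.4185261 ] yaw -1.065566130803473 res [[-1.2, -0.3], [0.7, 1.4], [0.2, 0.7], [-1.1, -0.4], [0.6, -0.5], [0.8, -0.8]]
pose [ 517.83116449 -383.72736294] yaw -0.8589396384514477 res [[-0.5, -0.5], [0.4, 0.5], [-0.3, -0.6], [0.4, 0.6]]
pose [ 517.41711865 -382.59172514] yaw -0.8644010903698746 res [[-1.2, 1.3], [0.7, -0.8], [0.5, -0.5]]
pose [ 517.6554817 -383.2407969] yaw -0.8600189514040154 res [[-0.3, -1.0], [0.7, 0.1], [-0.2, -1.2], [0.5, 0.1], [-1.2, 2.1], [0.4, -0.1], [0.1, -0.0]]
plate ((518.0928344726562, -383.5143737792969), (45.80443572998047, 121.04379272460938), 40.433013916015625)
grip [ 503.30217337 -366.5679885 ]
MOVE x 0.3326 y 0.0014 z 0.1416 twist 70.92 now [ 193.7 -487.9  251.6] [-3.1413e+00 -1.0000e-04  3.7780e-01] F [-0.6 -1.2 -0.6] w 91.85 ff 0.0 t 0.35
```

Call:
play_rows([
  {"x": 0.05, "y": 0, "z": 0.0, "twist": 8.5},
  {"x": 0.1, "y": 0, "z": 0.0, "twist": 17},
  {"x": 0.145, "y": 0, "z": 0.02, "twist": 26},
  {"x": 0.19, "y": 0, "z": 0.04, "twist": 35},
  {"x": 0.23, "y": 0, "z": 0.06, "twist": 44},
  {"x": 0.27, "y": 0.001, "z": 0.08, "twist": 53},
  {"x": 0.305, "y": 0.0014, "z": 0.1, "twist": 62},
  {"x": 0.3326, "y": 0.0014, "z": 0.12, "twist": 70.9},
], jaw=0)

```text
time: 1.15
tool_pos: [505.6, -364.9, 130.3]
tcp_rot: [-3.141, 0.0, -0.766]
contact_force: [-0.0, -0.3, -0.3]
grip_width: 92.0
finger_force: 0.0
```

```bash
python3 - <<'E'
from m import *
go(503.3,-366.6,60,-.86)
c=cap('top','t1.png');cv2.imwrite('pics/t1c.png',cv2.resize(cv2.imread('pics/t1.png')[130:270,290:470],(720,560)))
E
```

```text
MOVE x -0.0005 y 0.0028 z 0.0703 twist 5.40 now [ 505.6 -364.9  130.3] [-3.1412e+00  2.0000e-04 -7.6570e-01] F [-0.  -0.3 -0.3] w 91.99 ff 0.0 t 1.15
```

Call:
play_rows([
  {"x": 0, "y": 0, "z": 0.02, "twist": 2},
  {"x": 0, "y": 0, "z": 0.03, "twist": 2},
  {"x": 0, "y": 0, "z": 0.03, "twist": 2},
  {"x": 0, "y": 0, "z": 0.03, "twist": 2},
  {"x": 0, "y": 0, "z": 0.03, "twist": 2},
  {"x": 0, "y": 0, "z": 0.03, "twist": 2},
  {"x": 0, "y": 0, "z": 0.03, "twist": 2},
  {"x": 0, "y": 0, "z": 0.03, "twist": 2},
])

```text
time: 2.0
tool_pos: [503.4, -366.8, 102.1]
tcp_rot: [3.142, -0.001, -0.796]
contact_force: [-0.1, -0.9, -0.7]
grip_width: 91.7
finger_force: 0.0
```

```bash
python3 - <<'E'
from m import *
go(503.3,-366.6,55,-.86)
E
```

```text
MOVE x -0.0002 y -0.0001 z 0.0471 twist 3.66 now [ 503.4 -366.8  102.1] [ 3.1416e+00 -7.0000e-04 -7.9610e-01] F [-0.1 -0.9 -0.7] w 91.71 ff 0.0 t 2.0
```

Call:
play_rows([
  {"x": 0, "y": 0, "z": 0.02, "twist": 3.7},
  {"x": 0, "y": 0, "z": 0.035, "twist": 3.7},
  {"x": 0, "y": 0, "z": 0.043, "twist": 3.7},
  {"x": 0, "y": 0, "z": 0.046, "twist": 3.7},
  {"x": 0, "y": 0, "z": 0.048, "twist": 3.7},
  {"x": 0, "y": 0, "z": 0.0495, "twist": 3.7},
  {"x": 0, "y": 0, "z": 0.0505, "twist": 3.7},
  {"x": 0, "y": 0, "z": 0.0505, "twist": 3.7},
])

```text
time: 2.8
tool_pos: [503.5, -366.7, 51.5]
tcp_rot: [-3.142, -0.001, -0.861]
contact_force: [0.5, -0.0, -0.1]
grip_width: 92.0
finger_force: 0.0
```

Call:
play_rows([
  {"x": 0, "y": 0, "z": 0.0005, "twist": 0},
  {"x": 0, "y": 0, "z": 0.001, "twist": 0},
  {"x": 0, "y": 0, "z": 0.0015, "twist": 0},
  {"x": 0, "y": 0, "z": 0.002, "twist": 0},
  {"x": 0, "y": 0, "z": 0.0025, "twist": 0},
  {"x": 0, "y": 0, "z": 0.003, "twist": 0},
  {"x": 0, "y": 0, "z": 0.003, "twist": 0},
  {"x": 0, "y": 0, "z": 0.003, "twist": 0},
])

```text
time: 3.6
tool_pos: [503.3, -366.6, 48.2]
tcp_rot: [3.141, 0.0, -0.861]
contact_force: [0.2, -0.2, 0.1]
grip_width: 92.3
finger_force: 0.0
```

Call:
play_rows([
  {"x": 0, "y": 0, "z": 0.0005, "twist": 0},
  {"x": 0, "y": 0, "z": 0.001, "twist": 0},
  {"x": 0, "y": 0, "z": 0.0015, "twist": 0},
  {"x": 0, "y": 0, "z": 0.002, "twist": 0},
  {"x": 0, "y": 0, "z": 0.0025, "twist": 0},
  {"x": 0, "y": 0, "z": 0.0025, "twist": 0},
  {"x": 0, "y": 0, "z": 0.0025, "twist": 0},
  {"x": 0, "y": 0, "z": 0.0025, "twist": 0},
])

```text
time: 4.4
tool_pos: [503.4, -366.7, 47.3]
tcp_rot: [3.142, -0.001, -0.861]
contact_force: [-3.6, 2.6, 10.3]
grip_width: 92.0
finger_force: 5.4
```

Contact puts the mat at z≈22.3. I'll raise the tool and close the fingers.

Call:
play_rows([
  {"x": 0, "y": 0, "z": -0.004, "twist": 0},
  {"x": 0, "y": 0, "z": -0.004, "twist": 0},
  {"x": 0, "y": 0, "z": -0.004, "twist": 0},
  {"x": 0, "y": 0, "z": -0.004, "twist": 0},
  {"x": 0, "y": 0, "z": -0.004, "twist": 0},
  {"x": 0, "y": 0, "z": -0.004, "twist": 0},
  {"x": 0, "y": 0, "z": -0.004, "twist": 0},
  {"x": 0, "y": 0, "z": -0.004, "twist": 0},
])

```text
time: 5.2
tool_pos: [503.3, -366.6, 49.7]
tcp_rot: [3.142, -0.0, -0.861]
contact_force: [-0.2, -0.1, -0.7]
grip_width: 92.1
finger_force: 0.0
```

Call:
play_rows([
  {"x": 0, "y": 0, "z": 0, "twist": 0},
  {"x": 0, "y": 0, "z": 0, "twist": 0},
  {"x": 0, "y": 0, "z": 0, "twist": 0},
  {"x": 0, "y": 0, "z": 0, "twist": 0},
  {"x": 0, "y": 0, "z": 0, "twist": 0},
  {"x": 0, "y": 0, "z": 0, "twist": 0},
  {"x": 0, "y": 0, "z": 0, "twist": 0},
  {"x": 0, "y": 0, "z": 0, "twist": 0},
], jaw=1)

```text
time: 6.0
tool_pos: [503.4, -366.6, 49.7]
tcp_rot: [3.142, -0.0, -0.861]
contact_force: [1.3, -0.5, -0.1]
grip_width: 44.0
finger_force: 30.0
```

```bash
python3 - <<'E'
from m import *
a=cv2.imread('pics/top0.png');c=cap('top','t2.png');b=cv2.imread('pics/t2.png')
cv2.imwrite('pics/t2c.png',np.hstack([cv2.resize(i[180:250,380:450],(400,400),interpolation=cv2.INTER_CUBIC) for i in(a,b)]))
E
```

```text
(no output)
```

View pics/t2c.png

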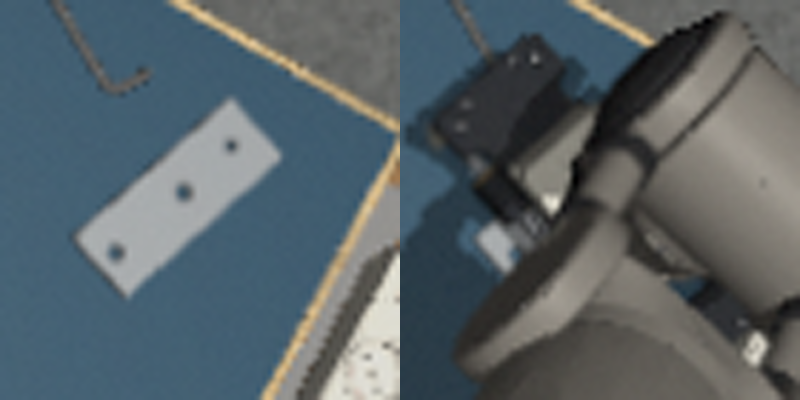

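The right half shows the arm covering the plate except its -x corner, at (490,245) in the crop, so it is no use for alignment. I'll lift and go to the jig.

Call:
play_rows([
  {"x": 0, "y": 0, "z": -0.02, "twist": 0},
  {"x": 0, "y": 0, "z": -0.04, "twist": 0},
  {"x": 0, "y": 0, "z": -0.06, "twist": 0},
  {"x": 0, "y": 0, "z": -0.07, "twist": 0},
  {"x": 0, "y": 0, "z": -0.075, "twist": 0},
  {"x": 0, "y": 0, "z": -0.075, "twist": 0},
  {"x": 0, "y": 0, "z": -0.075, "twist": 0},
  {"x": 0, "y": 0, "z": -0.075, "twist": 0},
])

```text
time: 6.85
tool_pos: [502.9, -366.2, 123.6]
tcp_rot: [3.141, 0.002, -0.861]
contact_force: [0.4, -0.6, -1.4]
grip_width: 43.4
finger_force: 30.0
```

```bash
python3 - <<'E'
from m import *
zm=22.3
c=cap('top'); bot_im=cv2.cvtColor(cv2.imread('pics/top0.png'),cv2.COLOR_BGR2RGB).astype(float); g=bot_im.sum(2)/3
cr=lambda u,v:((u+.5)/5-.5+295,(v+.5)/5-.5+140)
P=onz(c,[(cr(160,345)),(cr(234,302))],zm+40);C=onz(c,[cr(*q) for q in[(305,153),(392,304),(158,438),(71,284)]],zm+32)
print(P[:,:2],C[:,:2].mean(0))
# shift of estimates from zm 24->22.3
P2=onz(c,[(cr(160,345)),(cr(234,302))],64);print('shift',(P-P2)[:,:2])
D=onz(c,[cr(570,380)],zm+10)-onz(c,[cr(570,380)],34);print('plate shift',D)
s=np.array([557.9,-152.5])+(P-P2)[0,:2]; a=-1.0655
G=s-22*np.array([np.cos(a),np.sin(a)]);print('seat',s,'target',G);go(*G,110,a)
E
```

```text
[[ 534.88499409 -110.87958047]
 [ 561.41304399 -157.3908046 ]] [ 567.17625209 -157.26828096]
shift [[ 0.14672222 -0.15589236]
 [ 0.18212379 -0.21796139]]
plate shift [[ 0.11507268 -0.49793812 -1.7       ]]
seat [ 558.04672222 -152.65589236] target [ 547.39725357 -133.4052088 ]
MOVE x -0.1477 y -0.1855 z 0.0137 twist 11.73 now [ 503.  -366.3  123.7] [ 3.1413e+00  1.7000e-03 -8.6070e-01] F [ 0.3  0.  -2. ] w 43.6 ff 29.99855250120163 t 6.9
```

Call:
play_rows([
  {"x": -0.025, "y": -0.03, "z": 0, "twist": 2},
  {"x": -0.055, "y": -0.07, "z": 0, "twist": 4},
  {"x": -0.085, "y": -0.11, "z": 0, "twist": 7},
  {"x": -0.112, "y": -0.143, "z": 0, "twist": 9.5},
  {"x": -0.135, "y": -0.17, "z": 0, "twist": 11},
  {"x": -0.145, "y": -0.182, "z": 0, "twist": 11.7},
  {"x": -0.148, "y": -0.1855, "z": 0, "twist": 11.7},
  {"x": -0.148, "y": -0.1855, "z": 0, "twist": 11.7},
])

```text
time: 7.7
tool_pos: [547.5, -133.2, 124.5]
tcp_rot: [3.141, 0.0, -1.063]
contact_force: [-0.9, -0.6, -1.2]
grip_width: 43.6
finger_force: 30.0
```

```bash
python3 - <<'E'
from m import *
go(547.2,-133.0,97,-1.0655)
c=cap('top','t3.png');s=cap('scene','s3.png')
a=cv2.imread('pics/t3.png')[150:240,300:390];b=cv2.imread('pics/s3.png')[140:230,270:360]
cv2.imwrite('pics/t3c.png',np.hstack([cv2.resize(i,(400,400),interpolation=cv2.INTER_CUBIC) for i in(a,b)]))
E
```

```text
MOVE x -0.0003 y 0.0002 z 0.0275 twist 0.12 now [ 547.5 -133.2  124.5] [ 3.1412e+00  1.0000e-04 -1.0635e+00] F [-0.9 -0.6 -1.2] w 43.57 ff 29.99861776828766 t 7.7
```

View pics/t3c.png

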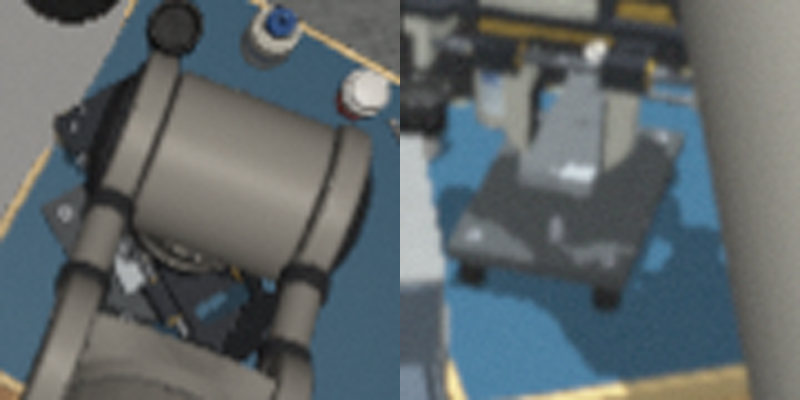

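```bash
python3 - <<'E'
from m import *
s=cap('scene'); sj=lambda u,v:(270+(u+.5)/5-.5,140+(v-300+.5)/5-.5)
f=90/400;k=lambda u,v:(270+(u-400+.5)*f-.5,140+(v+.5)*f-.5)
def jig(x,y,o,a=-1.0655): return np.array([o[0]+np.cos(a)*x-np.sin(a)*y,o[1]+np.sin(a)*x+np.cos(a)*y])
o=bot.get_obs();T=o['tool_pos'];a=o['tcp_rot'][2]
ce=jig(22.5,0,T[:2],a)
print('plate end corners pred',jig(-60,22,ce,a),jig(-60,-22,ce,a),'meas bottom',onz(s,[k(521,184),k(596,196)],T[2]-27.4)[:,:2])
seat=[558.05,-152.66]
print('pins pred',jig(-48,0,seat),jig(4,0,seat),'meas',onz(s,[sj(177,556),sj(201,505)],22.3+39)[:,:2],'tops',onz(s,[sj(177,543),sj(201,493)],22.3+46)[:,:2])
print('deck pred',jig(-76,62,seat),jig(-76,-50,seat),jig(94,-50,seat),'meas',onz(s,[sj(57,577),sj(258,610),sj(319,452)],54.3)[:,:2])
print('proj',proj(s,[[*jig(-76,62,seat),54.3],[*jig(-76,-50,seat),54.3],[*jig(94,-50,seat),54.3],[*jig(-48,0,seat),68.3],[*jig(4,0,seat),68.3]]))
E
```

```text
plate end corners pred [548.51741616 -91.20220095] [ 510.00498799 -112.4811313 ] meas bottom [[ 548.54088441  -91.65189456]
 [ 508.35329248 -114.73297275]]
pins pred [ 534.81479568 -110.6585086 ] [ 559.98626703 -156.16012428] meas [[ 536.63976306 -111.97658015]
 [ 562.30998938 -157.58521755]] tops [[ 538.41813595 -113.54537682]
 [ 563.61428004 -158.62392219]]
deck pred [575.51285288 -56.14549969] [ 477.50937294 -110.36097645] [ 559.80072159 -259.1162585 ] meas [[ 574.94840712  -57.81838182]
 [ 478.41779289 -114.40068283]
 [ 560.15405759 -255.57255628]]
proj [[280.41225535 195.16041912]
 [320.4182256  202.36881956]
 [334.29365447 169.59595304]
 [305.2061208  189.16216957]
 [310.12470448 179.04949851]]
```

Call:
play_rows([
  {"x": 0.0009, "y": -0.0002, "z": 0.01, "twist": 0.1},
  {"x": 0.0009, "y": -0.0002, "z": 0.02, "twist": 0.1},
  {"x": 0.0009, "y": -0.0002, "z": 0.025, "twist": 0.1},
  {"x": 0.0009, "y": -0.0002, "z": 0.028, "twist": 0.1},
  {"x": 0.0009, "y": -0.0002, "z": 0.029, "twist": 0.1},
  {"x": 0.0009, "y": -0.0002, "z": 0.03, "twist": 0.1},
  {"x": 0.0009, "y": -0.0002, "z": 0.031, "twist": 0.1},
  {"x": 0.0009, "y": -0.0002, "z": 0.031, "twist": 0.1},
])

```text
time: 8.65
tool_pos: [548.2, -134.7, 96.9]
tcp_rot: [-3.141, -0.002, -1.067]
contact_force: [-9.9, 1.1, 26.8]
grip_width: 43.4
finger_force: 30.0
```

```bash
python3 - <<'E'
from m import *
o=bot.get_obs();print(o['moment'],o['tau']);go(547.2,-133.0,97,-1.0655)
E
```

```text
[ 0.1439076   1.62228589 -0.10319574] [  0.59216134 -36.64734006 -17.6023829    0.5974145   -2.88359307
  -0.09719255]
MOVE x -0.0020 y 0.0001 z -0.0001 twist -0.06 now [ 548.2 -134.7   96.9] [-3.1409e+00 -2.2000e-03 -1.0666e+00] F [-9.9  1.1 26.8] w 43.42 ff 30.00919461250305 t 8.65
```

Call:
play_rows([
  {"x": 0, "y": 0, "z": -0.002, "twist": 0},
  {"x": -0.0005, "y": 0.0005, "z": -0.002, "twist": 0},
  {"x": -0.0005, "y": 0.0005, "z": -0.002, "twist": 0},
  {"x": -0.001, "y": 0.001, "z": -0.002, "twist": 0},
  {"x": -0.001, "y": 0.001, "z": -0.002, "twist": 0},
  {"x": -0.001, "y": 0.001, "z": -0.002, "twist": 0},
  {"x": -0.001, "y": 0.001, "z": -0.002, "twist": 0},
  {"x": -0.001, "y": 0.001, "z": -0.002, "twist": 0},
])

```text
time: 9.45
tool_pos: [548.1, -134.7, 97.4]
tcp_rot: [-3.139, -0.004, -1.067]
contact_force: [0.2, -0.3, 11.6]
grip_width: 43.7
finger_force: 30.0
```

```bash
python3 - <<'E'
from m import *
o=bot.get_obs();print(o['moment']);go(547.2,-133.0,97,-1.0655)
E
```

```text
[-0.10182048  0.10210716 -0.04942134]
MOVE x -0.0019 y -0.0000 z 0.0004 twist -0.08 now [ 548.1 -134.7   97.4] [-3.1391 -0.0036 -1.0669] F [ 0.2 -0.3 11.6] w 43.74 ff 30.004178881645203 t 9.45
```

Call:
play_rows([
  {"x": 0, "y": 0, "z": 0.001, "twist": 0},
  {"x": 0, "y": 0, "z": 0.002, "twist": 0},
  {"x": 0, "y": 0, "z": 0.003, "twist": 0},
  {"x": 0, "y": 0, "z": 0.003, "twist": 0},
  {"x": 0, "y": 0, "z": 0.003, "twist": 0},
  {"x": 0, "y": 0, "z": 0.003, "twist": 0},
  {"x": 0, "y": 0, "z": 0.003, "twist": 0},
  {"x": 0, "y": 0, "z": 0.003, "twist": 0},
])

```text
time: 10.25
tool_pos: [548.2, -134.6, 96.8]
tcp_rot: [-3.138, -0.005, -1.067]
contact_force: [-6.6, 2.6, 29.2]
grip_width: 43.9
finger_force: 30.0
```

```bash
python3 - <<'E'
from m import *
o=bot.get_obs();print(o['moment']);go(547.2,-133.0,97,-1.0655)
s=cap('scene','s4.png');b=cv2.imread('pics/s4.png')[150:220,280:350]
cv2.imwrite('pics/s4c.png',cv2.resize(b,(560,560),interpolation=cv2.INTER_CUBIC))
E
```

```text
[ 0.11997709  1.14127492 -0.14635541]
MOVE x -0.0019 y 0.0001 z -0.0002 twist -0.08 now [ 548.2 -134.6   96.8] [-3.1383 -0.0047 -1.0669] F [-6.6  2.6 29.2] w 43.88 ff 30.01117765903473 t 10.25
```

View pics/s4c.png

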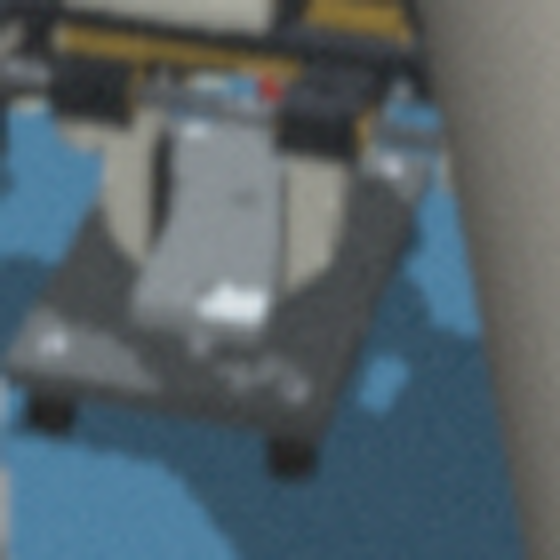

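The view shows the plate resting high, with its middle hole at about (245,195) in the crop and its near end at v≈320. Next I'll compare that hole with the measured pin.

```bash
python3 - <<'E'
from m import *
s=cap('scene'); sj=lambda u,v:(270+(u+.5)/5-.5,140+(v-300+.5)/5-.5)
k=lambda u,v:(280+(u+.5)/8-.5,150+(v+.5)/8-.5)
T=bot.get_obs();a=T['tcp_rot'][2];T=T['tool_pos']
cx,sx=np.cos(a),np.sin(a)
print('hole4 meas',onz(s,[k(245,195)],T[2]-17.4)[0,:2],'pred',T[:2]+26.5*np.array([cx,sx]))
print('end corners bottom',onz(s,[k(140,325),k(262,338)],T[2]-27.4)[:,:2],'pred',[T[:2]-37.5*np.array([cx,sx])+y*np.array([-sx,cx]) for y in(22,-22)])
im=cv2.imread('pics/scene0.png').astype(float).sum(2)/3
for q,z in(((177,543),68.3),((201,493),68.3)):
    u,v=sj(*q);print(u,v);print(im[int(v)-4:int(v)+10,int(u)-4:int(u)+6].astype(int))
E
```

```text
hole4 meas [ 566.51508265 -162.70535351] pred [ 560.98451186 -157.81702624]
end corners bottom [[ 545.65773862  -90.19739841]
 [ 511.7643122  -114.35412578]] pred [array([549.34424569, -91.14991138]), array([ 510.81437281, -112.39723818])]
305.0 188.2
[[103 103 103 103  99 100 102 101 106 111]
 [103 104 102 101 101 102 101 103 103 104]
 [103 105 102 100 101 101 106 103 102 102]
 [105 101 104 103 109 103 104 103 103 103]
 [ 99 101 109 122 132 113 106 105 102 104]
 [102 101 113 141 156 126 109 102 103 100]
 [ 99 102 115 145 151 124 107 104  99 102]
 [102 103 112 136 140 116 107 103 105 101]
 [101 101 108 130 129 110 104 103 104 102]
 [100  99 107 122 121 106 103 101 105 103]
 [103 104 106 115 114 102 101 102 105 106]
 [101 104 102 107 103 105 103 104 102 105]
 [105 103 106 103 102 104 103 102 105 103]
 [103 102 102 104 103 104 104 104 104 104]]
309.8 178.2
[[ 95  99 104 104 103  98  95  97 100  99]
 [ 98 102 106 101  98  90  81  78  81  86]
 [104 102 106 103  93  81  71  70  72  79]
 [102 104 103 104 103  93  83  80  82  89]
 [103 101 101 106 120 122 105  95  97  99]
 [105 102 105 114 138 144 115 101 105 104]
 [101 101 102 112 143 145 118 103 100 101]
 [103 102 102 111 130 133 112 105 102  98]
 [102 101 101 105 120 126 107 102 103 102]
 [102 102 100 101 116 117 108 103 105 103]
 [ 99 100 102 101 106 111 104 102 103 104]
 [101 102 101 103 103 104 103 102 102 100]
 [101 101 106 103 102 102 103 102 101 102]
 [109 103 104 103 103 103 102 100 104 102]]
```

```bash
python3 - <<'E'
from m import *
s=cap('scene')
im=cv2.imread('pics/s4.png').astype(float).sum(2)/3
print('    ',*range(294,318))
for v in range(166,196): print(v,im[v,294:318].astype(int))
print(onz(s,[(304.6,188.2),(309.5,178.2)],68.3)[:,:2])
T=bot.get_obs();a=T['tcp_rot'][2];T=T['tool_pos'];x=np.array([np.cos(a),np.sin(a)]);y=np.array([-x[1],x[0]])
pr=lambda px,py,pz:proj(s,[[*(T[:2]+(px+22.5)*x+py*y),T[2]-27.4+pz]])[0].round(1)
for q in[(-60,22,0),(-60,-22,0),(-60,22,10),(-60,-22,10),(-48,0,10),(4,0,10)]:print(q,pr(*q))
E
```

```text
294 295 296 297 298 299 300 301 302 303 304 305 306 307 308 309 310 311 312 313 314 315 316 317
166 [115 111 122 141 137 117  95 112 133 166 176 165 146 142 135 136 136 133
 123 108  79  52  46  46]
167 [142 141 141 143 134 102  75  94 126 149 152 151 147 142 143 140 142 142
 133 118  79  48  46  47]
168 [150 147 149 145 126  84  62  90 129 139 140 140 143 143 144 146 140 144
 141 126  90  68  61  56]
169 [148 147 146 141 119  75  57  94 129 141 142 142 142 143 144 140 144 141
 144 132 113 101 100  90]
170 [151 148 148 143 117  69  56  98 132 140 141 142 141 142 141 143 142 143
 143 140 135 128 131 129]
171 [151 148 148 141 117  67  57  92 130 140 141 142 143 142 142 139 144 143
 146 140 137 126 138 147]
172 [149 149 147 140 113  69  53  86 120 135 141 144 145 143 142 141 142 141
 143 140 134 115 135 146]
173 [145 149 149 139 115  66  55  89 122 138 142 142 142 142 141 138 137 134
 140 141 131 113 136 148]
174 [144 149 148 141 113  68  60  99 129 141 145 143 142 142 136 129 125 127
 135 140 132 110 138 148]
175 [145 149 146 139 113  64  61 104 132 142 139 142 141 140 138 131 127 129

[... 1612 characters left out ...]
108 119 119 114 112 111 118 118 120
 104  86  76  75  70  76]
192 [ 95  79  77  77  73  76  77  77  83 100 120 121 110  98  96  98 102 101
  91  78  74  72  74  76]
193 [107  99  89  80  77  69  74  77  77  93 117 117  93  82  77  82  85  85
  81  79  77  72  73  73]
194 [113 111 105  85  74  74  71  74  75  85  97  97  86  77  74  80  75  76
  82  92  89  82  78  76]
195 [113 114 111  92  80  78  73  77  72  77  81  81  81  87  91  91  95  85
  95 104 102  94  88  81]
[[ 539.17475591 -112.76080474]
 [ 564.20015908 -158.0182021 ]]
(-60, 22, 0) [296.4 189.5]
(-60, -22, 0) [312.1 192.3]
(-60, 22, 10) [296.4 186.5]
(-60, -22, 10) [312.2 189.2]
(-48, 0, 10) [305.5 185.4]
(4, 0, 10) [310.4 175.4]
```

Call:
play_rows([
  {"x": 0, "y": 0, "z": -0.008, "twist": 0},
  {"x": 0, "y": -0.0008, "z": -0.009, "twist": 0},
  {"x": 0, "y": -0.0008, "z": -0.009, "twist": 0},
  {"x": 0, "y": -0.0008, "z": -0.007, "twist": 0},
  {"x": 0, "y": -0.0008, "z": -0.005, "twist": 0},
  {"x": 0, "y": -0.0008, "z": -0.003, "twist": 0},
  {"x": 0, "y": -0.0008, "z": -0.002, "twist": 0},
  {"x": 0, "y": -0.0008, "z": -0.002, "twist": 0},
])

```text
time: 11.2
tool_pos: [547.1, -133.0, 94.3]
tcp_rot: [3.141, 0.001, -1.067]
contact_force: [-0.8, 2.3, -0.9]
grip_width: 43.7
finger_force: 30.0
```

```bash
python3 - <<'E'
from m import *
o=bot.get_obs();print(o['moment']);go(547.2,-133.0,97,-1.0655)
E
```

```text
[ 0.45769399  0.15755918 -0.01067078]
MOVE x 0.0001 y -0.0001 z -0.0027 twist -0.06 now [ 547.1 -133.    94.3] [ 3.1410e+00  1.1000e-03 -1.0666e+00] F [-0.8  2.3 -0.9] w 43.71 ff 29.999735355377197 t 11.2
```

The pins have entered the holes: z is 94.3 with no vertical force. I'll keep lowering.

Call:
play_rows([
  {"x": 0, "y": 0, "z": 0.0015, "twist": 0},
  {"x": 0, "y": 0, "z": 0.003, "twist": 0},
  {"x": 0, "y": 0, "z": 0.0045, "twist": 0},
  {"x": 0, "y": 0, "z": 0.006, "twist": 0},
  {"x": 0, "y": 0, "z": 0.0075, "twist": 0},
  {"x": 0, "y": 0, "z": 0.009, "twist": 0},
  {"x": 0, "y": 0, "z": 0.01, "twist": 0},
  {"x": 0, "y": 0, "z": 0.01, "twist": 0},
])

```text
time: 12.0
tool_pos: [547.0, -132.6, 84.3]
tcp_rot: [3.141, 0.002, -1.067]
contact_force: [-1.9, 5.6, 0.3]
grip_width: 43.6
finger_force: 30.0
```

```bash
python3 - <<'E'
from m import *
o=bot.get_obs();print(o['moment']);go(547.2,-133.0,97,-1.0655)
E
```

```text
[1.06947361 0.34366561 0.00778256]
MOVE x 0.0005 y 0.0001 z -0.0127 twist -0.06 now [ 547.  -132.6   84.3] [ 3.1411e+00  1.7000e-03 -1.0666e+00] F [-1.9  5.6  0.3] w 43.6 ff 30.000278055667877 t 12.0
```

Call:
play_rows([
  {"x": -0.001, "y": 0, "z": 0, "twist": 0},
  {"x": -0.001, "y": 0, "z": 0.001, "twist": 0},
  {"x": -0.001, "y": 0, "z": 0.002, "twist": 0},
  {"x": -0.001, "y": 0, "z": 0.003, "twist": 0},
  {"x": -0.001, "y": 0, "z": 0.0035, "twist": 0},
  {"x": -0.001, "y": 0, "z": 0.0035, "twist": 0},
  {"x": -0.001, "y": 0, "z": 0.0035, "twist": 0},
  {"x": -0.001, "y": 0, "z": 0.0035, "twist": 0},
])

```text
time: 12.8
tool_pos: [547.3, -132.8, 81.9]
tcp_rot: [-3.141, -0.001, -1.067]
contact_force: [-2.7, 2.2, 5.1]
grip_width: 43.2
finger_force: 30.0
```

Call:
play_rows([
  {"x": -0.001, "y": 0, "z": 0, "twist": 0},
  {"x": -0.0005, "y": 0, "z": 0, "twist": 0},
  {"x": -0.0005, "y": 0, "z": 0, "twist": 0},
  {"x": -0.0005, "y": 0, "z": 0, "twist": 0},
  {"x": -0.0005, "y": 0, "z": 0, "twist": 0},
  {"x": -0.0005, "y": 0, "z": 0, "twist": 0},
  {"x": -0.0005, "y": 0, "z": 0, "twist": 0},
  {"x": -0.0005, "y": 0, "z": 0, "twist": 0},
], jaw=0)

```text
time: 13.6
tool_pos: [546.8, -132.0, 81.2]
tcp_rot: [3.142, -0.0, -1.067]
contact_force: [-0.7, -0.4, -0.1]
grip_width: 92.1
finger_force: 0.0
```

Call:
play_rows([
  {"x": 0, "y": 0, "z": -0.02, "twist": 0},
  {"x": 0, "y": 0, "z": -0.05, "twist": 0},
  {"x": 0, "y": 0, "z": -0.09, "twist": 0},
  {"x": 0, "y": 0, "z": -0.13, "twist": -8},
  {"x": 0, "y": 0, "z": -0.17, "twist": -16},
  {"x": 0, "y": 0, "z": -0.21, "twist": -24},
  {"x": 0, "y": 0, "z": -0.23, "twist": -32},
  {"x": 0, "y": 0, "z": -0.23, "twist": -40},
])

```text
time: 14.4
tool_pos: [547.9, -132.4, 315.2]
tcp_rot: [3.141, -0.007, -0.363]
contact_force: [0.2, 0.1, 0.7]
grip_width: 91.5
finger_force: 0.0
```

```bash
python3 - <<'E'
from m import *
go(456,346,312,0)
c=cap('top','t5.png');s=cap('scene','s5.png')
a=cv2.imread('pics/t5.png')[150:240,300:390];b=cv2.imread('pics/s5.png')[140:230,270:360]
a2=cv2.imread('pics/top0.png')[215:255,165:205];b2=cv2.imread('pics/scene0.png')[280:330,155:205]
cv2.imwrite('pics/t5c.png',np.vstack([np.hstack([cv2.resize(i,(300,300),interpolation=cv2.INTER_CUBIC) for i in q]) for q in((a,b),(a2,b2))]))
E
```

```text
MOVE x -0.2556 y -0.4147 z 0.0032 twist -20.78 now [ 547.9 -132.4  315.2] [ 3.1414 -0.0075 -0.3627] F [0.2 0.1 0.7] w 91.54 ff 0.0 t 14.4
```

View pics/t5c.png

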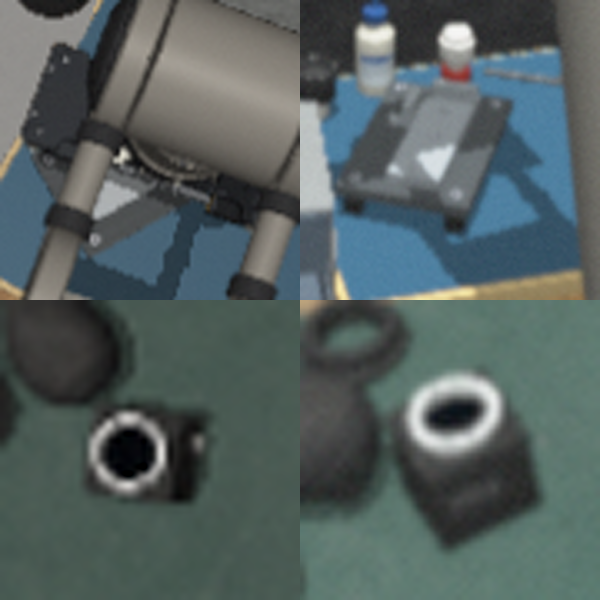

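The plate lies flat on the jig. The camera's top face is at about (130,450) in the lower-left crop, with its screw side to the right. I'll fit its silhouette.

```bash
python3 - <<'E'
from m import *
c=cap('top');s=cap('scene')
def edge(fn,cam,box,lines,f=6):
    im=cv2.imread(fn)[box[1]:box[3],box[0]:box[2]];im=cv2.resize(im,None,fx=f,fy=f,interpolation=cv2.INTER_CUBIC).astype(int)
    g=im[:,:,1]; m=(g<62).astype(np.uint8); 
    # fill ring
    ct=cv2.findContours(m,cv2.RETR_EXTERNAL,cv2.CHAIN_APPROX_NONE)[0]
    return g,m,ct
im=cv2.imread('pics/top0.png')
print(im[226:246:3,172:200,1])
f=6;x0,y0,x1,y1=172,224,196,247
G=cv2.resize(im[y0:y1,x0:x1,1],None,fx=f,fy=f,interpolation=cv2.INTER_CUBIC).astype(int)
m=(G<64)|(G>110);m[:]=cv2.morphologyEx(m.astype(np.uint8),cv2.MORPH_CLOSE,np.ones((9,9)))
n,l,st,_=cv2.connectedComponentsWithStats(m.astype(np.uint8));k=l[int((236-y0)*f),int((183-x0)*f)];m=(l==k).astype(np.uint8);print(st[k])
ct=max(cv2.findContours(m,cv2.RETR_EXTERNAL,cv2.CHAIN_APPROX_NONE)[0],key=len).reshape(-1,2)
ap=cv2.approxPolyDP(ct.reshape(-1,1,2),5,True).reshape(-1,2);raw=(ap+.5)/f-.5+[x0,y0];print(raw.round(1).tolist())
R=(ct+.5)/f-.5+[x0,y0]
def fl(sel): 
    v=cv2.fitLine(sel.astype(np.float32),cv2.DIST_HUBER,0,.01,.01).ravel();return v
le=R[(R[:,0]<179)&(R[:,1]>230.5)&(R[:,1]<239.5)]; ri=R[(R[:,0]>188)&(R[:,1]>231)&(R[:,1]<239.5)]; bo=R[(R[:,1]>239)&(R[:,0]>178)&(R[:,0]<189)]; to=R[(R[:,1]<231)&(R[:,0]>178)&(R[:,0]<190)]
for n,q,z in(('left z42',le,42),('right z2',ri,2),('bot z42',bo,42),('bot z2',bo,2),('top42',to,42)):
    if len(q)<5: print(n,len(q));continue
    w=onz(c,q,z)[:,:2].astype(np.float32);print(n,len(q),fl(w).round(3))
E
```

```text
[[ 52  52  46  44  42  30  22  36  55  74  90  90  90  89  89  88  88  86
   90  88  89  87  89  88  90  89  89  89]
 [ 79  77  75  71  75  63  55  49  50  62  47  50  49  52  50  65  72  70
   71  70  76  89  89  89  90  89  90  90]
 [ 92  92  91  87  87  81 177 146  71  19   9  35 108 157  93  49  48  25
   21  32  62  91  90  89  90  90  90  90]
 [ 88  91  94  94  82 171  78  11   7   3   6   7   9  46 218  37  33  20
   25  57  65  92  92  90  88  89  91  91]
 [ 91  93  91  92  64  57 155 166  76  14   8  86 142 152  69  51  21  19
   21  48  64  92  91  90  89  90  90  91]
 [ 90  90  92  91  88  82  81  78  80  67  71  58  51  54  51  39  16  20
   39  82  91  90  90  87  89  87  90  91]
 [ 92  91  91  91  90  92  90  88  87  89  91  91  89  90  94  89  90  88
   87  85  88  89  87  87  87  90  91  90]]
[   0    0  126  110 8492]
[[171.6, 223.6], [171.6, 228.6], [177.2, 229.2], [176.4, 239.9], [187.6, 241.8], [190.6, 240.9], [191.9, 238.1], [191.8, 229.4], [179.9, 228.2], [179.8, 226.6], [182.2, 223.6]]
left z42 54 [ 9.89000e-01 -1.49000e-01  4.56754e+02  3.63358e+02]
right z2 57 [1.00000e+00 2.10000e-02 4.56469e+02 3.23885e+02]
bot z42 72 [1.70000e-01 9.85000e-01 4.36363e+02 3.38330e+02]
bot z2 72 [1.70000e-01 9.85000e-01 4.36716e+02 3.48603e+02]
top42 115 [  0.519   0.855 481.411 341.502]
```

```bash
python3 - <<'E'
from m import *
go(456.5,342.5,300,1.411)
E
```

```text
MOVE x -0.2564 y -0.4092 z 0.0106 twist -102.18 now [ 546.5 -131.9  310.6] [ 3.1415e+00  1.1000e-03 -3.7230e-01] F [-0.8  0.2 -0.1] w 91.41 ff 0.0 t 14.6
```

Call:
play_rows([
  {"x": -0.02, "y": -0.035, "z": 0, "twist": -8},
  {"x": -0.045, "y": -0.072, "z": 0, "twist": -16},
  {"x": -0.07, "y": -0.112, "z": 0, "twist": -24},
  {"x": -0.095, "y": -0.152, "z": 0, "twist": -32},
  {"x": -0.12, "y": -0.192, "z": 0, "twist": -40},
  {"x": -0.145, "y": -0.232, "z": 0, "twist": -48},
  {"x": -0.17, "y": -0.272, "z": 0, "twist": -56},
  {"x": -0.195, "y": -0.312, "z": 0, "twist": -64},
], jaw=0.33)

```text
time: 15.4
tool_pos: [476.3, 231.0, 310.5]
tcp_rot: [-3.141, 0.001, 0.751]
contact_force: [1.8, -0.5, 0.2]
grip_width: 61.6
finger_force: 0.0
```

```bash
python3 - <<'E'
from m import *
go(456.5,342.5,130,1.411)
E
```

```text
MOVE x 0.0616 y -0.0951 z 0.1805 twist -37.83 now [476.3 231.  310.5] [-3.1412e+00  1.3000e-03  7.5070e-01] F [ 1.8 -0.5  0.2] w 61.64 ff 0.0 t 15.4
```

Call:
play_rows([
  {"x": 0.02, "y": -0.03, "z": 0, "twist": -8},
  {"x": 0.042, "y": -0.062, "z": 0, "twist": -16},
  {"x": 0.06, "y": -0.09, "z": 0.01, "twist": -24},
  {"x": 0.0615, "y": -0.095, "z": 0.05, "twist": -32},
  {"x": 0.0615, "y": -0.095, "z": 0.09, "twist": -37},
  {"x": 0.0615, "y": -0.095, "z": 0.13, "twist": -37},
  {"x": 0.0615, "y": -0.095, "z": 0.165, "twist": -37},
  {"x": 0.0615, "y": -0.095, "z": 0.18, "twist": -37},
])

```text
time: 16.2
tool_pos: [455.5, 339.5, 126.7]
tcp_rot: [-3.136, 0.005, 1.391]
contact_force: [-0.8, 0.3, 0.2]
grip_width: 61.5
finger_force: 0.0
```

Call:
play_rows([
  {"x": 0, "y": 0, "z": 0, "twist": 0},
  {"x": 0, "y": 0, "z": 0, "twist": 0},
  {"x": 0, "y": 0, "z": 0, "twist": 0},
  {"x": 0, "y": 0, "z": 0, "twist": 0},
  {"x": 0, "y": 0, "z": 0, "twist": 0},
  {"x": 0, "y": 0, "z": 0, "twist": 0},
  {"x": 0, "y": 0, "z": 0, "twist": 0},
  {"x": 0, "y": 0, "z": 0, "twist": 0},
])

```text
time: 17.0
tool_pos: [457.7, 340.7, 131.3]
tcp_rot: [3.141, -0.0, 1.394]
contact_force: [0.4, 0.7, -1.1]
grip_width: 61.2
finger_force: 0.0
```

```bash
python3 - <<'E'
from m import *
go(456.5,342.5,45,1.411)
E
```

```text
MOVE x 0.0015 y -0.0015 z 0.0863 twist -0.96 now [457.7 340.7 131.3] [ 3.1414 -0.      1.3942] F [ 0.4  0.7 -1.1] w 61.21 ff 0.0 t 17.0
```

Call:
play_rows([
  {"x": 0.0015, "y": -0.0015, "z": 0.02, "twist": -1},
  {"x": 0.0015, "y": -0.0015, "z": 0.04, "twist": -1},
  {"x": 0.0015, "y": -0.0015, "z": 0.055, "twist": -1},
  {"x": 0.0015, "y": -0.0015, "z": 0.067, "twist": -1},
  {"x": 0.0015, "y": -0.0015, "z": 0.077, "twist": -1},
  {"x": 0.0015, "y": -0.0015, "z": 0.083, "twist": -1},
  {"x": 0.0015, "y": -0.0015, "z": 0.086, "twist": -1},
  {"x": 0.0015, "y": -0.0015, "z": 0.086, "twist": -1},
])

```text
time: 17.8
tool_pos: [456.5, 342.5, 45.1]
tcp_rot: [3.142, 0.0, 1.412]
contact_force: [-0.2, 0.3, 0.5]
grip_width: 61.7
finger_force: 0.0
```

```bash
python3 - <<'E'
from m import *
go(456.5,342.5,45,1.411)
s=cap('scene','s6.png');cv2.imwrite('pics/s6c.png',cv2.resize(cv2.imread('pics/s6.png')[265:335,140:220],(640,560),interpolation=cv2.INTER_CUBIC))
E
```

```text
MOVE x 0.0000 y -0.0000 z 0.0001 twist 0.04 now [456.5 342.5  45.1] [3.1416e+00 1.0000e-04 1.4117e+00] F [-0.2  0.3  0.5] w 61.69 ff 0.0 t 17.8
```

View pics/s6c.png

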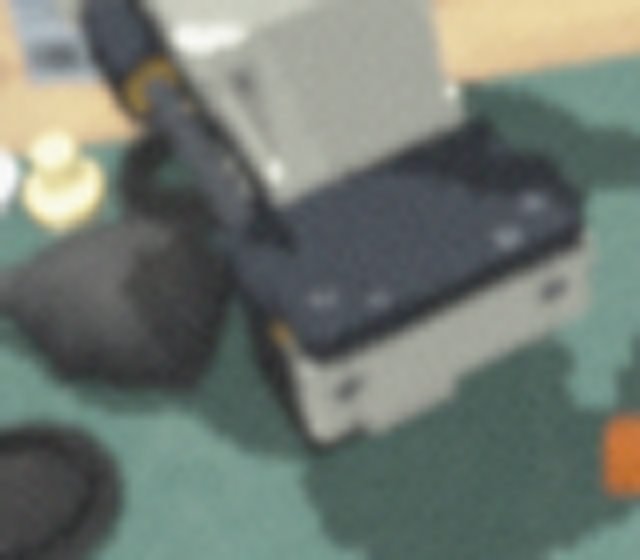

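The gripper body hides the camera here, and nothing is in contact. I'll close the fingers.

Call:
play_rows([
  {"x": 0, "y": 0, "z": 0, "twist": 0},
  {"x": 0, "y": 0, "z": 0, "twist": 0},
  {"x": 0, "y": 0, "z": 0, "twist": 0},
  {"x": 0, "y": 0, "z": 0, "twist": 0},
  {"x": 0, "y": 0, "z": 0, "twist": 0},
  {"x": 0, "y": 0, "z": 0, "twist": 0},
  {"x": 0, "y": 0, "z": 0, "twist": 0},
  {"x": 0, "y": 0, "z": 0, "twist": 0},
], jaw=1)

```text
time: 18.65
tool_pos: [456.5, 342.5, 45.4]
tcp_rot: [3.141, -0.0, 1.412]
contact_force: [-1.7, -0.1, 4.9]
grip_width: 38.9
finger_force: 30.0
```

Call:
play_rows([
  {"x": 0, "y": 0, "z": -0.01, "twist": 0},
  {"x": 0, "y": 0, "z": -0.03, "twist": 0},
  {"x": 0, "y": 0, "z": -0.07, "twist": 0},
  {"x": 0, "y": 0, "z": -0.11, "twist": 0},
  {"x": 0, "y": 0, "z": -0.15, "twist": 0},
  {"x": 0, "y": 0, "z": -0.19, "twist": 0},
  {"x": 0, "y": 0, "z": -0.23, "twist": 0},
  {"x": 0, "y": 0, "z": -0.255, "twist": 0},
])

```text
time: 19.45
tool_pos: [456.8, 342.6, 303.9]
tcp_rot: [3.138, -0.002, 1.412]
contact_force: [-0.6, 1.2, -0.7]
grip_width: 38.8
finger_force: 30.0
```

```bash
python3 - <<'E'
from m import *
c=cap('top');s=cap('scene')
go(547.5,-133,300,0.5045)
E
```

```text
MOVE x -0.4558 y 0.1642 z 0.0047 twist 51.98 now [457.6 343.1 304.7] [ 3.1351 -0.0049  1.4117] F [-0.3  0.2 -1. ] w 38.68 ff 29.99978542327881 t 19.55
```

Call:
play_rows([
  {"x": -0.03, "y": 0.012, "z": 0, "twist": 3},
  {"x": -0.07, "y": 0.027, "z": 0, "twist": 8},
  {"x": -0.11, "y": 0.043, "z": 0, "twist": 13},
  {"x": -0.15, "y": 0.058, "z": 0, "twist": 18},
  {"x": -0.19, "y": 0.074, "z": 0, "twist": 23},
  {"x": -0.23, "y": 0.09, "z": 0, "twist": 28},
  {"x": -0.27, "y": 0.105, "z": 0, "twist": 33},
  {"x": -0.31, "y": 0.12, "z": 0, "twist": 38},
])

```text
time: 20.35
tool_pos: [525.3, 15.6, 298.8]
tcp_rot: [-3.14, 0.002, 0.745]
contact_force: [0.7, 0.4, -2.1]
grip_width: 38.5
finger_force: 30.0
```

```bash
python3 - <<'E'
from m import *
go(571,-186.3,180,0.5045)
E
```

```text
MOVE x -0.1033 y 0.1794 z 0.1188 twist 13.77 now [525.3  15.6 298.8] [-3.1399e+00  1.6000e-03  7.4480e-01] F [ 0.7  0.4 -2.1] w 38.49 ff 29.997734427452087 t 20.35
```

Call:
play_rows([
  {"x": -0.022, "y": 0.038, "z": 0, "twist": 4},
  {"x": -0.044, "y": 0.076, "z": 0, "twist": 8},
  {"x": -0.066, "y": 0.114, "z": 0, "twist": 12},
  {"x": -0.086, "y": 0.15, "z": 0.01, "twist": 13.8},
  {"x": -0.1, "y": 0.174, "z": 0.04, "twist": 13.8},
  {"x": -0.1033, "y": 0.1794, "z": 0.08, "twist": 13.8},
  {"x": -0.1033, "y": 0.1794, "z": 0.11, "twist": 13.8},
  {"x": -0.1033, "y": 0.1794, "z": 0.1188, "twist": 13.8},
])

```text
time: 21.15
tool_pos: [569.6, -183.8, 176.2]
tcp_rot: [-3.134, 0.006, 0.507]
contact_force: [-1.1, 0.8, -1.0]
grip_width: 38.8
finger_force: 30.0
```

Call:
play_rows([
  {"x": 0, "y": 0, "z": 0.01, "twist": 0},
  {"x": 0, "y": 0, "z": 0.02, "twist": 0},
  {"x": 0, "y": 0, "z": 0.02, "twist": 0},
  {"x": 0, "y": 0, "z": 0.02, "twist": 0},
  {"x": 0, "y": 0, "z": 0.02, "twist": 0},
  {"x": 0, "y": 0, "z": 0.02, "twist": 0},
  {"x": 0, "y": 0, "z": 0.02, "twist": 0},
  {"x": 0, "y": 0, "z": 0.02, "twist": 0},
])

```text
time: 21.95
tool_pos: [572.3, -184.4, 161.7]
tcp_rot: [3.141, -0.0, 0.508]
contact_force: [0.1, -0.2, -1.5]
grip_width: 38.9
finger_force: 30.0
```

```bash
python3 - <<'E'
from m import *
go(571,-186.3,112,0.505)
s=cap('scene','s7.png');c=cap('top','t7.png')
b=cv2.imread('pics/s7.png')[135:205,275:355];a=cv2.imread('pics/t7.png')[150:220,310:390]
cv2.imwrite('pics/s7c.png',np.hstack([cv2.resize(i,(400,350),interpolation=cv2.INTER_CUBIC) for i in (b,a)]))
E
```

```text
MOVE x -0.0020 y 0.0010 z 0.0497 twist 0.15 now [ 572.3 -184.4  161.7] [ 3.1412e+00 -2.0000e-04  5.0760e-01] F [ 0.1 -0.2 -1.5] w 38.93 ff 29.9997541308403 t 21.95
```

View pics/s7c.png

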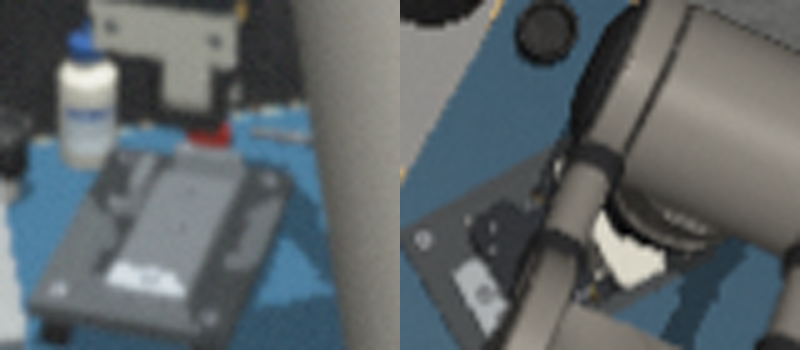

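The plate is seated with its pins showing, and the camera hangs below the fingers at (195,115). I'll descend beside the corner.

Call:
play_rows([
  {"x": -0.002, "y": 0.001, "z": 0.005, "twist": 0.2},
  {"x": -0.002, "y": 0.001, "z": 0.015, "twist": 0.2},
  {"x": -0.002, "y": 0.001, "z": 0.027, "twist": 0.2},
  {"x": -0.002, "y": 0.001, "z": 0.037, "twist": 0.2},
  {"x": -0.002, "y": 0.001, "z": 0.044, "twist": 0.2},
  {"x": -0.002, "y": 0.001, "z": 0.049, "twist": 0.2},
  {"x": -0.002, "y": 0.001, "z": 0.051, "twist": 0.2},
  {"x": -0.002, "y": 0.001, "z": 0.051, "twist": 0.2},
])

```text
time: 22.85
tool_pos: [571.0, -186.2, 110.2]
tcp_rot: [-3.142, 0.0, 0.504]
contact_force: [0.6, 0.9, -0.6]
grip_width: 38.9
finger_force: 30.0
```

Call:
play_rows([
  {"x": 0, "y": 0, "z": 0.0005, "twist": 0},
  {"x": 0, "y": 0, "z": 0.001, "twist": 0},
  {"x": 0, "y": 0, "z": 0.0015, "twist": 0},
  {"x": 0, "y": 0, "z": 0.002, "twist": 0},
  {"x": 0, "y": 0, "z": 0.0025, "twist": 0},
  {"x": 0, "y": 0, "z": 0.003, "twist": 0},
  {"x": 0, "y": 0, "z": 0.003, "twist": 0},
  {"x": 0, "y": 0, "z": 0.003, "twist": 0},
])

```text
time: 23.65
tool_pos: [571.0, -186.2, 107.4]
tcp_rot: [3.142, 0.0, 0.504]
contact_force: [-0.5, -0.8, -0.9]
grip_width: 39.0
finger_force: 30.0
```

Call:
play_rows([
  {"x": 0, "y": 0, "z": 0.0005, "twist": 0},
  {"x": 0, "y": 0, "z": 0.001, "twist": 0},
  {"x": 0, "y": 0, "z": 0.0015, "twist": 0},
  {"x": 0, "y": 0, "z": 0.0015, "twist": 0},
  {"x": 0, "y": 0, "z": 0.0015, "twist": 0},
  {"x": 0, "y": 0, "z": 0.0015, "twist": 0},
  {"x": 0, "y": 0, "z": 0.0015, "twist": 0},
  {"x": 0, "y": 0, "z": 0.0015, "twist": 0},
])

```text
time: 24.45
tool_pos: [571.0, -186.3, 107.2]
tcp_rot: [3.141, -0.0, 0.504]
contact_force: [-3.0, 1.5, 8.0]
grip_width: 38.9
finger_force: 30.0
```

Call:
play_rows([
  {"x": 0, "y": 0.001, "z": -0.0007, "twist": 0},
  {"x": 0, "y": 0.002, "z": -0.0007, "twist": 0},
  {"x": 0, "y": 0.003, "z": -0.0007, "twist": 0},
  {"x": 0, "y": 0.004, "z": -0.0007, "twist": 0},
  {"x": 0, "y": 0.005, "z": -0.0007, "twist": 0},
  {"x": 0, "y": 0.006, "z": -0.0007, "twist": 0},
  {"x": 0, "y": 0.0065, "z": -0.0007, "twist": 0},
  {"x": 0, "y": 0.0065, "z": -0.0007, "twist": 0},
])

```text
time: 25.25
tool_pos: [574.3, -191.5, 107.2]
tcp_rot: [-3.141, -0.001, 0.504]
contact_force: [-3.2, 3.9, 6.0]
grip_width: 38.8
finger_force: 30.0
```

```bash
cat >> m.py <<'E'
def jf(a=-1.066,seat=(558.0,-152.4)):
    o=bot.get_obs();x=np.array([np.cos(a),np.sin(a)]);y=np.array([-x[1],x[0]]);d=o['tool_pos'][:2]-np.array(seat);f=o['contact_force'][:2]
    print('jig pos %.2f %.2f z %.2f'%(d@x,d@y,o['tool_pos'][2]),'F jig x %.1f y %.1f z %.1f'%(f@x,f@y,o['contact_force'][2]),'M',np.round(o['moment'],2),'yaw err',round(o['tcp_rot'][2]-a-np.pi/2,4),o['tcp_rot'],'t',o['time'])
E
python3 -c "
from m import *
jf()"
```

```text
jig pos 42.13 -4.65 z 107.20 F jig x -5.0 y -0.9 z 6.0 M [ 0.55  0.28 -0.01] yaw err -0.0005 [-3.14144773e+00 -6.56359079e-04  5.04257160e-01] t 25.25
```

Call:
play_rows([
  {"x": 0, "y": 0.0005, "z": 0, "twist": 0},
  {"x": 0, "y": 0.001, "z": 0, "twist": 0},
  {"x": 0, "y": 0.0015, "z": 0, "twist": 0},
  {"x": 0, "y": 0.0015, "z": 0, "twist": 0},
  {"x": 0, "y": 0.0015, "z": 0, "twist": 0},
  {"x": 0, "y": 0.0015, "z": 0, "twist": 0},
  {"x": 0, "y": 0.0015, "z": 0, "twist": 0},
  {"x": 0, "y": 0.0015, "z": 0, "twist": 0},
])

```text
time: 26.05
tool_pos: [574.3, -191.6, 107.2]
tcp_rot: [-3.139, -0.0, 0.505]
contact_force: [-3.9, 6.5, 9.3]
grip_width: 38.9
finger_force: 30.0
```

```bash
python3 -c "
from m import *
jf()"
```

```text
jig pos 42.25 -4.68 z 107.23 F jig x -7.6 y -0.3 z 9.3 M [1.22 0.7  0.03] yaw err -0.0003 [-3.13888100e+00 -4.19922008e-05  5.04529329e-01] t 26.05
```

It's on the far fence. Now I'll slide toward the left fence.

Call:
play_rows([
  {"x": 0.001, "y": 0, "z": -0.0005, "twist": 0},
  {"x": 0.002, "y": 0, "z": -0.0005, "twist": 0},
  {"x": 0.003, "y": 0, "z": -0.0005, "twist": 0},
  {"x": 0.004, "y": 0, "z": -0.0005, "twist": 0},
  {"x": 0.005, "y": 0, "z": -0.0005, "twist": 0},
  {"x": 0.006, "y": 0, "z": -0.0005, "twist": 0},
  {"x": 0.007, "y": 0, "z": -0.0005, "twist": 0},
  {"x": 0.007, "y": 0, "z": -0.0005, "twist": 0},
])

```text
time: 26.85
tool_pos: [578.8, -189.2, 107.3]
tcp_rot: [-3.138, 0.004, 0.504]
contact_force: [-9.6, 3.0, 9.9]
grip_width: 38.6
finger_force: 30.0
```

```bash
python3 -c "
from m import *
jf()"
```

```text
jig pos 42.27 0.42 z 107.25 F jig x -7.3 y -6.9 z 9.9 M [ 0.48  1.64 -0.01] yaw err -0.0004 [-3.13769359  0.00382026  0.50440257] t 26.85
```

Call:
play_rows([
  {"x": 0.0005, "y": 0, "z": -0.0004, "twist": 0},
  {"x": 0.001, "y": 0, "z": -0.0004, "twist": 0},
  {"x": 0.0015, "y": 0, "z": -0.0004, "twist": 0},
  {"x": 0.0015, "y": 0, "z": -0.0004, "twist": 0},
  {"x": 0.0015, "y": 0, "z": -0.0004, "twist": 0},
  {"x": 0.0015, "y": 0, "z": -0.0004, "twist": 0},
  {"x": 0.0015, "y": 0, "z": -0.0004, "twist": 0},
  {"x": 0.0015, "y": 0, "z": -0.0004, "twist": 0},
])

```text
time: 27.65
tool_pos: [580.1, -188.5, 107.3]
tcp_rot: [-3.138, 0.004, 0.504]
contact_force: [-8.5, 3.0, 7.5]
grip_width: 38.8
finger_force: 30.0
```

```bash
python3 -c "
from m import *
jf()"
```

```text
jig pos 42.27 1.95 z 107.27 F jig x -6.7 y -6.0 z 7.5 M [ 0.44  1.47 -0.02] yaw err -0.0005 [-3.13754039  0.00374878  0.50429712] t 27.65
```

Call:
play_rows([
  {"x": 0.0005, "y": 0, "z": 0, "twist": 0},
  {"x": 0.001, "y": 0, "z": 0, "twist": 0},
  {"x": 0.0015, "y": 0, "z": 0, "twist": 0},
  {"x": 0.002, "y": 0, "z": 0, "twist": 0},
  {"x": 0.002, "y": 0, "z": 0, "twist": 0},
  {"x": 0.002, "y": 0, "z": 0, "twist": 0},
  {"x": 0.002, "y": 0, "z": 0, "twist": 0},
  {"x": 0.002, "y": 0, "z": 0, "twist": 0},
])

```text
time: 28.45
tool_pos: [580.4, -188.4, 107.3]
tcp_rot: [-3.137, 0.007, 0.504]
contact_force: [-15.2, -0.5, 10.1]
grip_width: 38.7
finger_force: 30.0
```

```bash
python3 -c "
from m import *
jf()"
```

```text
jig pos 42.33 2.20 z 107.34 F jig x -6.9 y -13.5 z 10.1 M [-0.09  2.55  0.06] yaw err -0.0003 [-3.13683     0.00710284  0.50446703] t 28.45
```

Call:
play_rows([
  {"x": 0, "y": 0.0005, "z": 0, "twist": 0},
  {"x": 0, "y": 0.001, "z": 0, "twist": 0},
  {"x": 0, "y": 0.001, "z": 0, "twist": 0},
  {"x": 0, "y": 0.001, "z": 0, "twist": 0},
  {"x": 0, "y": 0.001, "z": 0, "twist": 0},
  {"x": 0, "y": 0.001, "z": 0, "twist": 0},
  {"x": 0, "y": 0.001, "z": 0, "twist": 0},
  {"x": 0, "y": 0.001, "z": 0, "twist": 0},
])

```text
time: 29.25
tool_pos: [580.4, -188.4, 107.3]
tcp_rot: [-3.135, 0.008, 0.505]
contact_force: [-16.9, 2.4, 11.3]
grip_width: 38.6
finger_force: 30.0
```

```bash
python3 -c "
from m import *
jf()"
```

```text
jig pos 42.36 2.21 z 107.32 F jig x -10.3 y -13.6 z 11.3 M [0.29 2.87 0.09] yaw err -0.0001 [-3.13499251  0.00752888  0.50464794] t 29.25
```

```bash
python3 -c "
from plant import bot
print(bot.close_job())"
```

```text
the job is handed in; nothing more can be done
None
```

I handed the job in at about 29 s: the plate is seated on both pins, and the gripper holds the camera in the corner, pressing about 10 N towards the far fence and 14 N towards the left one by the wrist force; the result itself was not reported back.

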